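# Scan the larger carton's bar label

### The arm

A 7-joint arm with a two-finger parallel gripper is mounted at the origin on a cart in front of the work surface, level with it; the furniture and walls round the work are solid. World frame = base frame: x ahead of the robot, y to its left, z up, the work surface at z = 0. Lengths are in m, angles in degrees, forces in N, time in s.
With the tool pointing down it reaches from about 0.425 to 0.875 m from the base axis. Payload 4.7 kg.
Tool frame: the origin (TCP) lies where the fingers leave the gripper's body, on its centre line; the fingertips stand 70 mm ahead of it and the grasp point (between the pads) lies 51 mm ahead of it (env.tip_reach is the distance from the TCP to the fingertips, in m); z points along the fingers, x is the direction in which the jaws open and shut, and the axes are right-handed (so a half turn about z gives the same grasp; the last joint's range is limited). The gripper opens to 87 mm and grips with 3 to 60 N. Pads are 19 mm wide; open, the fingers measure 117 mm over their backs; the gripper's body (75 mm by 190 mm) begins 51 mm behind the grasp point.
Start: joints at [77.412, 18.392, -4.016, 83.108, 1.295, 78.541, -3.26], TCP at [0.151, -0.632, 0.292] pointing down, gripper open.
Joint ranges: [-163.93, 163.93], [-17.29, 119.83], [-79.2, 71.16], [3.27, 140.29], [-89.18, 269.18], [5.43, 117.66], [-154.24, 154.24]. Speed limits (degrees/s): [147.25, 147.25, 180, 180, 180, 180, 180].

### API

Orientations are given as [roll, pitch, yaw] about the fixed x, y, z axes, in that order (R = Rz(yaw) Ry(pitch) Rx(roll)).
In Python, from cell import env, optics, order gives the robot as it stands.
- The arm moves only by the shell command python3 -m creep 'ROWS' [FORCE]. ROWS is JSON, a list of rows, each a list of 7 numbers: the shift along the tool's x, y, z in cm, then the turn, a rotation vector about the tool's x, y, z in rad, then the opening, from 0 (shut) to 1 (fully open). A call has 1 to 20 rows; each row shifts and turns the pose as measured when the row begins, along the tool's axes as they then stand; what a row does not reach is not made up. A row lasts 1/10 s, in which the tool goes at most 50 mm and 8.59 degrees, less where a joint would pass 70% of its speed; a pose out of reach is approached as far as the arm can. A call with a gripper value outside its range is refused whole. The fingers move at their own pace and stop on an object; FORCE is the grip in N (left out, the last holds). Time passes only in rows, so rows that do not move let the fingers close. It gives the time, the measured TCP pose, the force and the opening at its end, in the units of the state.
- env.get_obs(): the state, without advancing time (a new reading comes with each control period).
- optics.read_camera(name): name is "side" or "top" or "wrist"; returns a dict with "frame" (480x640x3 uint8, blue, green, red), "z_map" (480x640 float32, m along the optical axis (not along the pixel's ray), 0 where there is no reading), "fx", "fy", "cx", "cy" (pixels), "distortion" ([k1, k2, p1, p2, k3] as OpenCV has them; the pictures are not rectified), "R" (3x3) and "t" (3): a world point X has camera coordinates R X + t; the wrist camera has in their place "hand_eye" (4x4, takes a point from camera to tool coordinates, whose origin is the TCP and whose axes are the tool frame's). Camera axes: x right, y down, z forward; pixel columns grow to the right and rows downward; lengths in m; the calibration is good to about 2 mm. A picture is of the moment at which its call begins: read the wrist's pose just before it.
- order.sign_off(): hands the job in, once; it reports no verdict.
The state is a dict: "time_s": time; "qpos": joint angles; "joint_velocities": joint speeds; "effort": joint torques, N m; "tool_pos": TCP position; "tool_rot": TCP orientation; "force": force on the tool from outside, world axes, zero at the start; "wrist_torque": the same for the moment, N m; "grip_width": finger opening in m.
Only numpy, scipy, OpenCV 4.12 (cv2) and the standard library are available. Lean on these libraries where they do the work, as an engineer would, in place of code of your own. Each camera call takes 0.05 s, during which the arm holds its last target. There are 200 camera calls.

### The job

Pick up the hand scanner and point its window squarely at the middle of the bar label on the front of the larger carton, about 8 cm off the label; hold it steady there for two seconds, then lay the scanner down flat on the bench and let go. Do not scan the smaller carton's label, do not shift either carton, and keep the arm clear of the ring lamp over the right end of the bench (draw back before swinging past it).

Things in the scene. Friction and masses are not known exactly. Their poses are not given: they have to be found in the camera images.
- scanner_mid (a point): grey hand scanner, loose, 0.12 kg, lying flat; this is its middle, 16 mm above its underside. x: out of the window along the beam; z up. Handle: 55 mm behind to 19 mm ahead of here, 36 mm wide (y), heights 0 to 28 mm; grip it here across y. Flared head, 52 wide, 32 high, runs on to 53 mm ahead, where the dark window with a red bar is; steel lanyard eye at the back.
- carton_large_label (a point): middle of the white label with black bars (64 wide, 42 high) on the front of the larger carton, a brown box 152 (x) by 205 (y) by 112 high, loose, 0.9 kg. Axes of the carton: x points into it, square to the label (the scanner looks along +x); z up. The point is 58 mm above the bench, 30 mm to +y of the middle of the face; the carton's middle is 77 mm behind it.
- carton_small_label (a point): middle of the same kind of label on the front of the smaller carton, a brown box 100 (x) by 120 (y) by 80 high, loose, 0.6 kg: not to be scanned. Axes as for the larger one. The point is 48 mm above the bench, 15 mm to -y of the middle of the face; the carton's middle is 51 mm behind it. (Fixed ring lamp, 200 mm wide: head at x 0.38, y -0.60, z 0.41 m from the base.)

How it is judged:
By the outcome, as a careful person would: the job done as asked, in the order asked, and still so for the second after the job is handed in, with the robot touching nothing.
It also fails if it takes over 61 s, if anything falls off the work surface, if the arm or the gripper's body presses on something with over 40 N, if the wrist force passes 120 N, or if a joint passes its speed limit or range.

## Working session

There is one attempt and no reset: what is moved stays moved. The work goes in short steps, Python scripts to look and compute and a shell command to move; the robot and the scene stay as the last step left them, time stands still between calls to the robot, and variables do not carry over. Pictures are saved under pics/ and viewed, on a budget of 10 in all, crops included, one or two more only if the job needs it, and the job is handed in when it is done.

```bash
mkdir -p pics; ls
python3 - <<'E'
from cell import env, optics, order
import cv2,pickle,numpy as np
print(env.get_obs())
d={}
for n in("top","side"):
    c=optics.read_camera(n); d[n]=c; cv2.imwrite(f"pics/{n}0.png",c["frame"])
    print(n,c["fx"],c["cx"],c["distortion"],np.round(c["R"],3).tolist(),c["t"])
pickle.dump(d,open("c0.pkl","wb"))
E
```

```text
pics
{'time_s': 0.0, 'qpos': array([77.41034794, 18.43906884, -4.01505742, 83.1774204 ,  1.295493  ,
       78.53915633, -3.26052885]), 'joint_velocities': array([ 0.08472999, -0.08465191,  0.04076686, -0.09025376,  0.03587446,
        0.01901324, -0.01712355]), 'effort': array([ 9.58043483e-05, -4.91291177e+01, -4.03586654e-01, -3.12522483e+01,
       -6.38216618e-02,  4.37113491e-02,  1.62532306e-04]), 'tool_pos': array([ 0.1504589 , -0.63190422,  0.29113914]), 'tool_rot': array([ 1.79993565e+02,  1.10375155e-01, -7.66014290e+01]), 'force': array([-0.60244386, -0.85118744,  0.2176312 ]), 'wrist_torque': array([-0.02233727, -0.01794042,  0.01200801]), 'grip_width': 0.08715977474447464}
top 455.51698886542175 321.06170794041606 [-0.09401284  0.          0.          0.          0.        ] [[-0.009, -1.0, 0.021], [-0.99, 0.006, -0.141], [0.14, -0.022, -0.99]] [0.0198151  0.52017652 0.98197895]
side 437.17077638788334 317.679024755932 [-0.10481022  0.          0.          0.          0.        ] [[-0.996, -0.086, -0.014], [-0.03, 0.493, -0.87], [0.082, -0.866, -0.494]] [0.50569673 0.04025683 0.89454058]
```

View pics/top0.png

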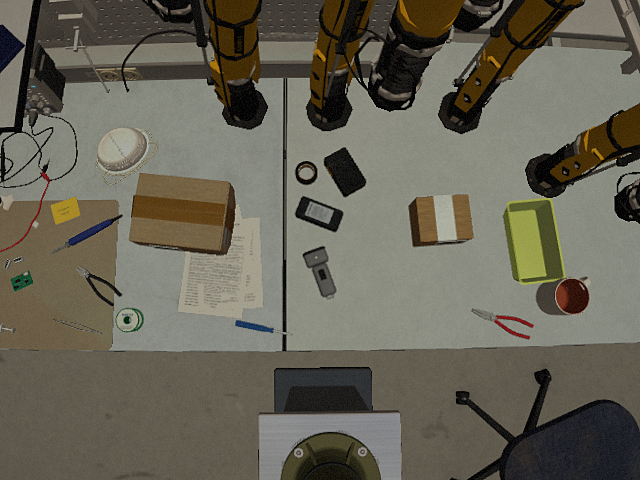

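View pics/side0.png

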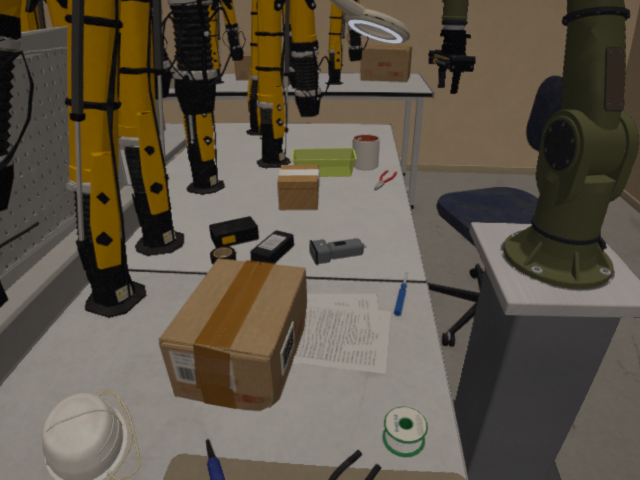

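Top view: the large carton is at (185,212), the small one at (440,220) and the scanner at (320,272), with its head up (+x). Side view: the front label on the large carton is at about (288,345), and the scanner is at (337,250). Next I'll measure from colour and depth.

```bash
cat > h.py <<'E'
import numpy as np,cv2,pickle
def cloud(c,R=None,t=None):
    "world point of every pixel (depth)"
    K=np.array([[c["fx"],0,c["cx"]],[0,c["fy"],c["cy"]],[0,0,1]])
    v,u=np.mgrid[:480,:640].astype(np.float32)
    n=cv2.undistortPoints(np.stack([u.ravel(),v.ravel()],1)[:,None],K,np.array(c["distortion"])).reshape(480,640,2)
    z=c["z_map"][...,None]
    P=np.concatenate([n*z,z],2)
    if "R" in c: return (P-np.array(c["t"]))@np.array(c["R"]),n
    return P,n
def rayplane(c,uv,z):
    K=np.array([[c["fx"],0,c["cx"]],[0,c["fy"],c["cy"]],[0,0,1]])
    n=cv2.undistortPoints(np.array(uv,np.float32).reshape(-1,1,2),K,np.array(c["distortion"])).reshape(-1,2)
    R=np.array(c["R"]);o=-R.T@np.array(c["t"]);d=np.c_[n,np.ones(len(n))]@R
    return o+d*((z-o[2])/d[:,2])[:,None]
E
python3 - <<'E'
from h import *
d=pickle.load(open("c0.pkl","rb"));c=d["top"];P,_=cloud(c);Z=P[...,2]
def rect(box,zlo,zhi,name):
    u0,v0,u1,v1=box;m=np.zeros(Z.shape,bool);m[v0:v1,u0:u1]=True
    m&=(Z>zlo)&(Z<zhi)&(c["z_map"]>0)
    Q=P[m];r=cv2.minAreaRect((Q[:,:2]*1000).astype(np.float32));print(name,len(Q),"z",np.median(Q[:,2]),r)
    return Q
rect((120,165,250,265),.09,.13,"large")
rect((400,185,480,255),.06,.1,"small")
for lo in(.012,.02,.025):
    Q=rect((295,240,345,305),lo,.05,"scanner")
    w,V=np.linalg.eigh(np.cov(Q[:,:2].T));print(Q.mean(0),np.degrees(np.arctan2(V[1,1],V[0,1])))
print("bench",np.median(Z[300:330,400:450]))
# side view label
c=d["side"];P,_=cloud(c);g=c["frame"].min(2)
for (u,v) in[(288,345),(183,367),(270,270),(305,268),(288,352)]: print((u,v),np.round(P[v,u],3))
img=cv2.resize(c["frame"][230:420,160:400],None,fx=3.3,fy=3.1,interpolation=cv2.INTER_CUBIC)
cv2.imwrite("pics/sidecrop.png",img[:600,:800])
E
```

```text
large 6586 z 0.10860202420284262 ((590.3991088867188, 317.61370849609375), (204.9312286376953, 150.66307067871094), 83.39237213134766)
small 2573 z 0.0796346087348135 ((577.83056640625, -253.4114990234375), (103.9559326171875, 121.79715728759766), 3.6603405475616455)
scanner 903 z 0.028621697119159614 ((462.2878112792969, 13.66964340209961), (117.83614349365234, 51.982421875), 20.63995933532715)
[0.4682632  0.01696483 0.02819081] -159.98957854402911
scanner 873 z 0.02870679388704896 ((465.4598083496094, 15.842269897460938), (109.7357177734375, 51.94468688964844), 19.054903030395508)
[0.46946523 0.01725    0.0286021 ] -159.87942393535704
scanner 748 z 0.029300881963894437 ((466.07421875, 14.579566955566406), (108.4828872680664, 51.58082580566406), 21.12794303894043)
[0.47261596 0.01815051 0.02947946] -160.1473913697102
bench -0.00025112941885482935
(288, 345) [0.517 0.355 0.06 ]
(183, 367) [0.648 0.412 0.064]
(270, 270) [0.559 0.244 0.109]
(305, 268) [ 0.527  0.07  -0.001]
(288, 352) [0.518 0.355 0.047]
```

View pics/sidecrop.png

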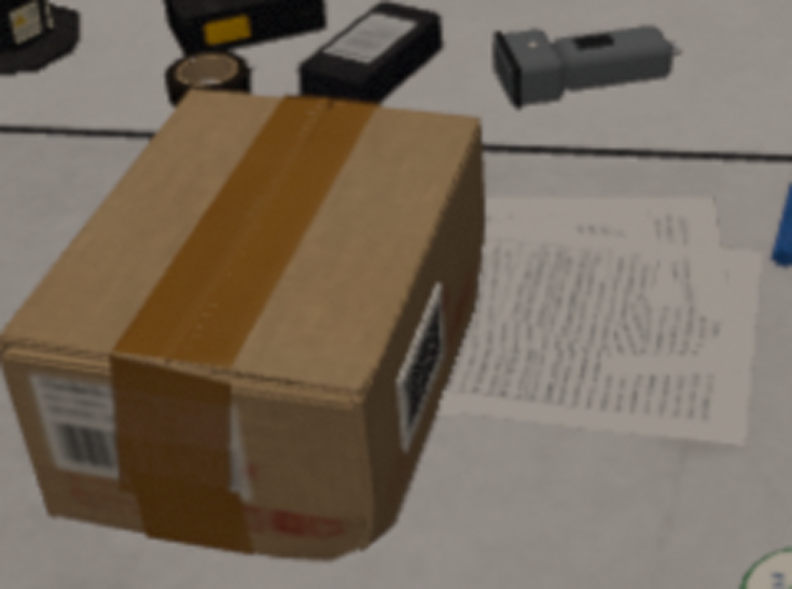

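The crop confirms that the front (-x) label on the large carton is the dark-barred one at source pixel (287,345). The white label on the left is on the +y side, so it isn't the target. The carton's yaw is about -6.6°, which puts the label at (0.517,0.356,0.058); the side depth agrees. The scanner's middle is near (0.467,0.015) with a yaw of about 20°. I'll draw back from the lamp first.

```bash
python3 -m creep '[[-3,0,0,0,0,0,1],[-5,0,0,0,0,0,1],[-5,0,0,0,0,0,1],[-5,0,0,0,0,0,1],[-3,0,0,0,0,0,1],[-1,0,0,0,0,0,1]]'
```

```text
time_s: 0.7
tool_pos: [0.0979, -0.4116, 0.2858]
tool_rot: [180.0, 0.5, -76.6]
force: [-0.3, -0.8, 0.5]
grip_width: 0.0871
```

```bash
python3 -m creep '[[0,-2.5,0,0,0,-0.06,1],[-0.2,-4.5,0,0,0,-0.105,1],[-0.2,-4.5,0,0,0,-0.105,1],[-0.2,-4.5,0,0,0,-0.105,1],[-0.2,-4.5,0,0,0,-0.105,1],[-0.2,-4.5,0,0,0,-0.105,1],[-0.2,-4.5,0,0,0,-0.105,1],[0,0,0,0,0,0,1]]'
```

```text
time_s: 1.5
tool_pos: [0.3567, -0.248, 0.2875]
tool_rot: [-179.4, -0.1, -35.1]
force: [0.2, -1.5, -0.6]
grip_width: 0.0871
```

```bash
python3 -m creep '[[0,-4.5,0,0,0,-0.105,1],[-0.2,-4.5,0,0,0,-0.105,1],[-0.2,-4.5,0,0,0,-0.105,1],[-0.2,-4.5,0,0,0,-0.105,1],[-0.2,-4.5,0,0,0,-0.105,1],[0,-3,0,0,0,-0.105,1],[0,0,0,0,0,-0.149,1],[0,0,0,0,0,-0.149,1],[0,0,0,0,0,-0.149,1],[0,0,0,0,0,-0.149,1],[0,0,0,0,0,-0.149,1],[0,0,0,0,0,-0.149,1],[0,0,0,0,0,-0.149,1],[0,0,0,0,0,-0.149,1],[0,0,0,0,0,-0.149,1],[0,0,0,0,0,-0.149,1],[0,0,0,0,0,-0.149,1],[0,0,0,0,0,-0.149,1],[0,0,0,0,0,-0.149,1],[0,0,0,0,0,0,1]]'
cat >> h.py <<'E'
from scipy.spatial.transform import Rotation as Ro
def delta(env,pos,yaw):
    o=env.get_obs();R=Ro.from_euler('xyz',o["tool_rot"],degrees=True)
    T=Ro.from_euler('xyz',[180,0,yaw],degrees=True)
    print("now",np.round(o["tool_pos"],4),np.round(o["tool_rot"],1),"q",np.round(o["qpos"],0))
    print("shift cm",np.round(R.inv().apply(np.array(pos)-o["tool_pos"])*100,2),"turn",np.round((R.inv()*T).as_rotvec(),3))
E
python3 - <<'E'
from cell import env
from h import *
delta(env,[.467,.015,.20],110)
E
```

```text
time_s: 3.5
tool_pos: [0.4578, 0.0024, 0.291]
tool_rot: [178.2, -1.2, 114.0]
force: [0.1, 0.1, 0.4]
grip_width: 0.0868
now [0.4578 0.0024 0.291 ] [178.2  -1.2 114. ] q [ 35.  -5. -35. 109.  -5.  75. 115.]
shift cm [0.59 1.07 9.15] turn [ 0.03  -0.022  0.069]
```

```bash
python3 -m creep '[[0.3,0.5,3,0.03,-0.022,0.069,1],[0.3,0.5,3,0,0,0,1],[0,0,3,0,0,0,1],[0,0,0,0,0,0,1]]'
python3 - <<'E'
from cell import env,optics
from h import *
delta(env,[.467,.015,.20],110)
o=env.get_obs();c=optics.read_camera("wrist")
R=Ro.from_euler('xyz',o["tool_rot"],degrees=True).as_matrix();H=np.array(c["hand_eye"])
P,_=cloud(c);W=(P@H[:3,:3].T+H[:3,3])@R.T+o["tool_pos"]
pickle.dump((o,c,W),open("w1.pkl","wb"));cv2.imwrite("pics/w1.png",c["frame"])
m=(c["z_map"]>0)&(W[...,2]>.02)&(W[...,2]<.045)&(abs(W[...,0]-.467)<.08)&(abs(W[...,1]-.015)<.06)
Q=W[m];print(len(Q),Q.min(0),Q.max(0),cv2.minAreaRect((Q[:,:2]*1000).astype(np.float32)))
E
```

```text
time_s: 3.9
tool_pos: [0.4695, 0.0131, 0.1999]
tool_rot: [179.7, 0.0, 109.0]
force: [-1.0, -0.1, -1.0]
grip_width: 0.0868
now [0.4695 0.0131 0.1999] [179.7   0.  109. ] q [ 33.   2. -38. 114.   1.  65. 103.]
shift cm [ 0.26 -0.17 -0.02] turn [ 0.005  0.    -0.018]
7652 [ 0.40883389 -0.01644643  0.02001798] [0.5215942  0.05782404 0.03465423] ((462.76837158203125, 16.506385803222656), (107.59197235107422, 52.88007354736328), 18.84673309326172)
```

View pics/w1.png

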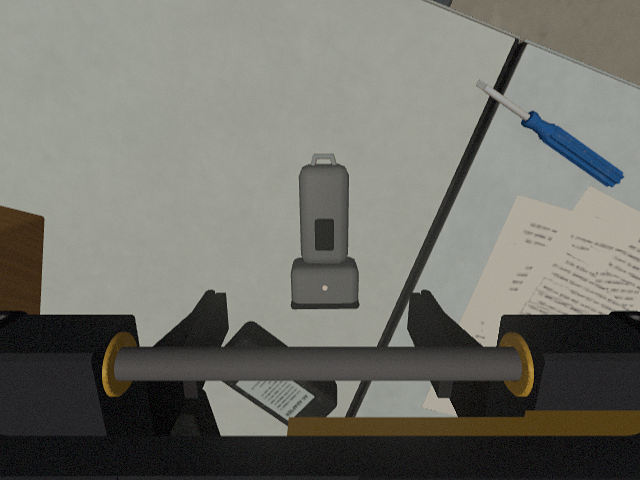

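The wrist view shows the scanner upright at (324,235), with its head down at (325,285) and its axis almost vertical, so the jaws are aligned across it. I'll refine the axis before descending.

Run:
```python
from cell import env
from h import *
o,c,W=pickle.load(open("w1.pkl","rb"))
m=(c["z_map"]>0)&(W[...,2]>.018)&(W[...,2]<.045)&(abs(W[...,0]-.467)<.08)&(abs(W[...,1]-.015)<.06)
m[:, :280]=0;m[:,370:]=0
rows=[v for v in range(172,305) if m[v].sum()>20]
L=[];
for v in rows:
    u=np.where(m[v])[0];L.append((W[v,u[0]]+W[v,u[-1]])/2)
L=np.array(L);vx,vy,x0,y0=cv2.fitLine(L[:,:2].astype(np.float32),cv2.DIST_HUBER,0,.01,.01).ravel()
a=np.array([vx,vy])*np.sign(vx);yaw=np.degrees(np.arctan2(a[1],a[0]))
Q=W[m][:,:2]@a;s0,s1=np.percentile(Q,[.5,99.5]);n=np.array([-a[1],a[0]])
mid=a*(((s0+55e-3)+(s1-53e-3))/2)+n*(np.array([x0,y0])@n)
print("yaw",yaw,"len",s1-s0,"mid",mid)
delta(env,[*mid,.074],yaw+90)
```

```text
yaw 19.695087 len 0.1061311128465896 mid [0.4639604  0.01610943]
now [0.4709 0.0131 0.202 ] [1.795e+02 1.000e-01 1.090e+02] q [ 33.   2. -38. 113.   1.  65. 103.]
shift cm [ 0.53 -0.66 12.79] turn [ 0.008  0.002 -0.012]
```

```bash
python3 -m creep '[[0.4,-0.5,2,0.006,0,-0.012,1],[0,0,4,0,0,0,1],[0,0,3,0,0,0,1],[0,0,1.5,0,0,0,1],[0,0,0,0,0,0,1]]'
python3 - <<'E'
from cell import env
from h import *
delta(env,[.4645,.0158,.073],109.8)
E
```

```text
time_s: 4.45
tool_pos: [0.4745, 0.0142, 0.1035]
tool_rot: [179.0, 0.4, 109.0]
force: [-1.1, 0.2, 0.9]
grip_width: 0.087
now [0.4745 0.0142 0.1035] [179.    0.4 109. ] q [ 31.  10. -38. 119.   8.  52.  97.]
shift cm [ 0.5  -0.95  3.03] turn [ 0.018  0.008 -0.014]
```

```bash
python3 -m creep '[[0.4,-0.9,0,0.018,0.008,-0.014,1],[0,0,1.5,0,0,0,1],[0,0,0,0,0,0,1]]'
python3 - <<'E'
from cell import env
from h import *
delta(env,[.4645,.0158,.073],109.8)
E
```

```text
time_s: 4.75
tool_pos: [0.4675, 0.0146, 0.0919]
tool_rot: [179.7, 0.1, 109.7]
force: [-0.4, -0.3, -0.4]
grip_width: 0.0872
now [0.4675 0.0146 0.0919] [1.797e+02 1.000e-01 1.097e+02] q [ 31.  11. -38. 120.   9.  52.  97.]
shift cm [ 0.22 -0.25  1.88] turn [ 0.005  0.003 -0.002]
```

```bash
python3 -m creep '[[0.2,-0.4,1,0.005,0,0,1],[0,-0.1,0.9,0.005,0,0,1],[0,0,0,0,0,0,1]]'
python3 - <<'E'
from cell import env
from h import *
delta(env,[.4645,.0158,.073],109.8)
E
```

```text
time_s: 5.05
tool_pos: [0.4627, 0.0146, 0.0725]
tool_rot: [-179.8, 0.2, 109.6]
force: [-0.0, -0.0, -0.1]
grip_width: 0.0871
now [0.4627 0.0146 0.0725] [-179.8    0.2  109.6] q [ 30.  13. -38. 121.  11.  50.  96.]
shift cm [ 0.05  0.21 -0.05] turn [-0.004  0.004 -0.003]
```

Good. Closing the gripper.

```bash
python3 -m creep '[[0,0.1,0,0,0,0,0.3],[0,0,0,0,0,0,0.3],[0,0,0,0,0,0,0.3],[0,0,0,0,0,0,0.3],[0,0,0,0,0,0,0.3],[0,0,0,0,0,0,0.3],[0,0,0,0,0,0,0.3],[0,0,0,0,0,0,0.3]]' 25
```

```text
time_s: 5.85
tool_pos: [0.4643, 0.0152, 0.0729]
tool_rot: [-179.8, 0.2, 109.7]
force: [-0.4, 0.1, -0.6]
grip_width: 0.0357
```

```bash
python3 -m creep '[[0,0,-1,0,0,0,0.3],[0,0,-2,0,0,0,0.3],[0,0,-3,0,0,0,0.3],[0,0,-2,0,0,0,0.3],[0,0,0,0,0,0,0.3]]'
python3 - <<'E'
from cell import env,optics
from h import *
delta(env,[.375,.373,.16],83.4)
print(env.get_obs()["grip_width"])
E
```

```text
time_s: 6.35
tool_pos: [0.4633, 0.016, 0.1566]
tool_rot: [-179.7, 0.1, 109.7]
force: [0.4, -1.0, -0.5]
grip_width: 0.036
now [0.4633 0.016  0.1566] [-1.797e+02  1.000e-01  1.097e+02] q [ 33.   5. -39. 117.   4.  60. 101.]
shift cm [36.58  3.73 -0.45] turn [-0.005  0.004  0.459]
0.035999733945859466
```

```bash
python3 -m creep '[[1.5,0.1,0,0,0,0,0.3],[3,0.3,0,0,0,0,0.3],[3,0.3,0,0,0,0,0.3],[3,0.3,0,0,0,0,0.3],[3,0.3,0,0,0,0,0.3],[3,0.3,0,0,0,0,0.3],[3,0.3,0,0,0,0,0.3],[3,0.3,0,0,0,0,0.3],[3,0.3,0,0,0,0,0.3],[3,0.3,0,0,0,0,0.3],[3,0.3,0,0,0,0,0.3],[2,0.2,0,0,0,0,0.3],[1,0.1,0,0,0,0.1,0.3],[0,0,0,0,0,0.1,0.3],[0,0,0,0,0,0.1,0.3],[0,0,0,0,0,0.1,0.3],[0,0,0,0,0,0.05,0.3],[0,0,0,0,0,0,0.3]]'
python3 - <<'E'
from cell import env,optics
from h import *
delta(env,[.375,.373,.115],83.4)
E
```

```text
time_s: 8.15
tool_pos: [0.3459, 0.3759, 0.1363]
tool_rot: [-177.7, 0.7, 83.8]
force: [0.4, 0.2, -1.2]
grip_width: 0.0358
now [0.3459 0.3759 0.1363] [-177.7    0.7   83.8] q [ -5.  17. -49. 110.  13.  61.  24.]
shift cm [0.05 3.   2.01] turn [-0.04   0.012  0.008]
```

```bash
python3 -m creep '[[0,1.2,1,-0.04,0.012,0.008,0.3],[0,1.2,0.9,0,0,0,0.3],[0,0.3,0,0,0,0,0.3],[0,0,0,0,0,0,0.3]]'
python3 - <<'E'
from cell import env,optics
from h import *
delta(env,[.385,.3715,.115],83.4)
o=env.get_obs()
out={}
for n in("top","side","wrist"):
    out[n]=optics.read_camera(n)
pickle.dump((o,out),open("s1.pkl","wb"))
a=out["side"]["frame"][220:420,160:400];b=out["top"]["frame"][150:330,100:300]
A=cv2.resize(a,(480,400),interpolation=2);B=cv2.resize(b,(320,288),interpolation=2)
im=np.zeros((400,800,3),np.uint8);im[:,:480]=A;im[:288,480:]=B;cv2.imwrite("pics/s1.png",im)
cv2.imwrite("pics/s1w.png",out["wrist"]["frame"])
E
```

```text
time_s: 8.55
tool_pos: [0.3698, 0.3734, 0.1136]
tool_rot: [-179.7, 0.1, 83.8]
force: [-0.1, 0.1, -1.5]
grip_width: 0.0357
now [0.3698 0.3734 0.1136] [-1.797e+02  1.000e-01  8.380e+01] q [ -6.  19. -48. 110.  17.  58.  23.]
shift cm [-0.02  1.53 -0.15] turn [-0.005  0.002  0.006]
```

View pics/s1.png

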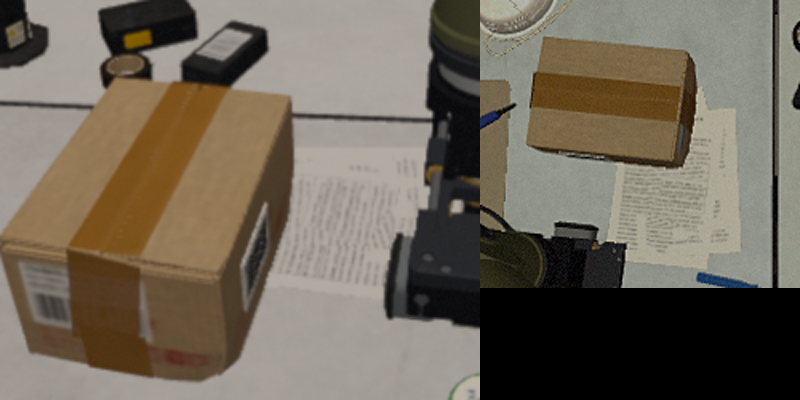

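View pics/s1w.png

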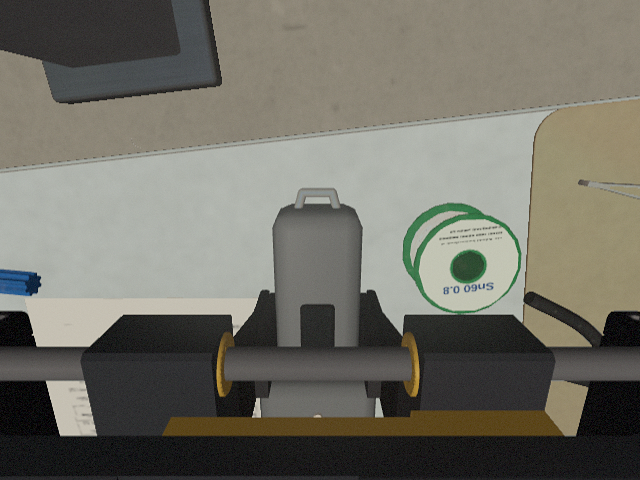

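The side view shows the held scanner head facing the front label (label at crop (256,255)). The wrist view shows the scanner straight between the pads, with the eye at (317,197). Next I'll check its attitude in the grip and that the carton hasn't moved.

```bash
cat > chk.py <<'E'
from h import *
def attitude(o,c):
    R=Ro.from_euler('xyz',o["tool_rot"],degrees=True).as_matrix();H=np.array(c["hand_eye"])
    P,_=cloud(c);T=P@H[:3,:3].T+H[:3,3];W=T@R.T+o["tool_pos"]
    m=np.zeros((480,640),bool);m[212:300,276:360]=1;m&=(c["z_map"]>0)&(T[...,2]<.09)&(c["z_map"]>0)
    L=[];
    for v in range(222,290):
        u=np.where(m[v,:])[0]
        if len(u)>30: L.append((W[v,u[0]]+W[v,u[-1]])/2)
    L=np.array(L);d=np.polyfit(L[:,0],L[:,1],1)[0]
    print("axis yaw",np.degrees(np.arctan(d)))
    Q=W[m];Tq=T[m]
    s=np.abs(Tq[:,0])<.012;A=np.c_[Q[s],][:, :2];co=np.linalg.lstsq(np.c_[A,np.ones(len(A))],Q[s][:,2],rcond=None)[0]
    print("top slope x,y deg",np.degrees(np.arctan(co[:2])),"top z",np.median(Q[s][:,2]),"back end tool y mm",np.percentile(Tq[:,1]*1e3,[.5,99.5]),"centre tool x",np.mean([ (T[v,np.where(m[v])[0][[0,-1]],0]).mean()*1e3 for v in range(230,280)]))
def carton(c):
    P,_=cloud(c);Z=P[...,2];m=np.zeros(Z.shape,bool);m[165:265,120:250]=1;m&=(Z>.09)&(Z<.13)&(c["z_map"]>0)
    print(cv2.minAreaRect((P[m][:,:2]*1000).astype(np.float32)))
E
python3 - <<'E'
from chk import *
o,d=pickle.load(open("s1.pkl","rb"));attitude(o,d["wrist"]);carton(d["top"])
# front face line from side cloud
c=d["side"];P,_=cloud(c)
m=np.zeros((480,640),bool);m[275:400,255:310]=1
m&=(P[...,2]>.03)&(P[...,2]<.09)&(P[...,1]>.24)&(P[...,1]<.40)&(P[...,0]<.56)&(P[...,0]>.48)
Q=P[m];vx,vy,x,y=cv2.fitLine(Q[:,:2].astype(np.float32),cv2.DIST_HUBER,0,.01,.01).ravel();print("face n",m.sum(),np.degrees(np.arctan(-vx/vy)),x,y)
g=c["frame"].astype(int);w=m&(g.min(2)>120);print("white label",w.sum(),Q.shape,P[w].mean(0) if w.any() else None)
w=m&((g.max(2)-g.min(2))<25);w=cv2.morphologyEx(w.astype(np.uint8),cv2.MORPH_OPEN,np.ones((2,2)))>0
v,u=np.where(w);print("grey label",w.sum(),u.min(),u.max(),v.min(),v.max(),P[w].min(0),P[w].max(0))
E
```

```text
axis yaw -6.180277997367043
top slope x,y deg [ 3.25305097 -0.89188403] top z 0.06768148696321827 back end tool y mm [-53.44239857 -18.37642807] centre tool x -0.6731195549758308
((590.289794921875, 317.5229187011719), (205.4365997314453, 150.08615112304688), 83.37389373779297)
face n 1030 -5.9805517 0.5154976 0.31921142
white label 41 (1030, 3) [0.51793842 0.35819785 0.07681204]
grey label 380 281 295 323 375 [0.43174878 0.30482812 0.01759386] [0.52261771 0.79823536 0.48370028]
```

Run:
```python
from h import *
o,c,W=pickle.load(open("w1.pkl","rb"))
m=np.zeros((480,640),bool);m[172:212,308:340]=1;m&=c["z_map"]>0
Q=W[m];a=np.array([np.cos(np.radians(19.7)),np.sin(np.radians(19.7))]);s=Q[:,:2]@a
print("flat slope deg",np.degrees(np.arctan(np.polyfit(s,Q[:,2],1)[0])),np.median(Q[:,2]),s.min(),s.max())
m=np.zeros((480,640),bool);m[100:150,200:300]=1;m&=c["z_map"]>0;Q=W[m]
print("bench slope",np.degrees(np.arctan(np.polyfit(Q[:,:2]@a,Q[:,2],1)[0])))
o,d=pickle.load(open("s1.pkl","rb"));c=d["side"];P,_=cloud(c)
m=np.zeros((480,640),bool);m[320:380,360:400]=1
for v in range(330,385,6): print([tuple(np.round(P[v,u],3)) for u in (352,358,364)])
```

```text
flat slope deg 0.621255810904316 0.027005717911814997 0.3916848482722481 0.4197614602528609
bench slope 0.09752613127917739
[(np.float64(0.43), np.float64(0.253), np.float64(0.002)), (np.float64(0.42), np.float64(0.253), np.float64(0.003)), (np.float64(0.41), np.float64(0.251), np.float64(0.002))]
[(np.float64(0.429), np.float64(0.266), np.float64(0.002)), (np.float64(0.421), np.float64(0.343), np.float64(0.072)), (np.float64(0.41), np.float64(0.266), np.float64(0.003))]
[(np.float64(0.429), np.float64(0.282), np.float64(0.004)), (np.float64(0.421), np.float64(0.355), np.float64(0.071)), (np.float64(0.413), np.float64(0.354), np.float64(0.071))]
[(np.float64(0.429), np.float64(0.294), np.float64(0.002)), (np.float64(0.421), np.float64(0.367), np.float64(0.072)), (np.float64(0.413), np.float64(0.365), np.float64(0.07))]
[(np.float64(0.428), np.float64(0.305), np.float64(0.0)), (np.float64(0.421), np.float64(0.378), np.float64(0.072)), (np.float64(0.417), np.float64(0.46), np.float64(0.153))]
[(np.float64(0.428), np.float64(0.318), np.float64(0.001)), (np.float64(0.421), np.float64(0.388), np.float64(0.071)), (np.float64(0.417), np.float64(0.46), np.float64(0.145))]
[(np.float64(0.428), np.float64(0.388), np.float64(0.06)), (np.float64(0.421), np.float64(0.394), np.float64(0.066)), (np.float64(0.416), np.float64(0.461), np.float64(0.136))]
[(np.float64(0.428), np.float64(0.389), np.float64(0.05)), (np.float64(0.42), np.float64(0.395), np.float64(0.056)), (np.float64(0.415), np.float64(0.455), np.float64(0.121))]
[(np.float64(0.427), np.float64(0.354), np.float64(0.001)), (np.float64(0.42), np.float64(0.392), np.float64(0.042)), (np.float64(0.412), np.float64(0.395), np.float64(0.046))]
[(np.float64(0.427), np.float64(0.364), np.float64(-0.001)), (np.float64(0.419), np.float64(0.363), np.float64(-0.001)), (np.float64(0.41), np.float64(0.363), np.float64(-0.001))]
```

```bash
python3 -m creep '[[0.05,0.8,-0.2,-0.003,0,0.006,0.3],[0,0.5,0,0,0,0,0.3],[0,0,0,0,0,0,0.3]]'
python3 - <<'E'
from cell import env,optics
from h import *
delta(env,[.3845,.372,.1155],83.4)
E
```

```text
time_s: 9.0
tool_pos: [0.384, 0.373, 0.1172]
tool_rot: [180.0, 0.1, 83.4]
force: [0.0, 1.1, -1.4]
grip_width: 0.0355
now [0.384  0.373  0.1172] [1.80e+02 1.00e-01 8.34e+01] q [ -6.  20. -47. 109.  17.  58.  23.]
shift cm [-0.09  0.06  0.17] turn [0.001 0.001 0.   ]
```

```bash
python3 -m creep '[[-0.05,0.05,0.1,0,0,0,0.3],[0,0,0,0,0,0,0.3],[0,0,0,0,0,0,0.3],[0,0,0,0,0,0,0.3],[0,0,0,0,0,0,0.3],[0,0,0,0,0,0,0.3],[0,0,0,0,0,0,0.3],[0,0,0,0,0,0,0.3],[0,0,0,0,0,0,0.3],[0,0,0,0,0,0,0.3],[0,0,0,0,0,0,0.3]]'
python3 - <<'E'
from cell import env,optics
from chk import *
delta(env,[.3845,.372,.1155],83.4)
o=env.get_obs();c=optics.read_camera("wrist");attitude(o,c)
c=optics.read_camera("side");pickle.dump(c,open("s2.pkl","wb"));P,_=cloud(c)
# head: points near expected head
m=(abs(P[...,0]-.425)<.03)&(abs(P[...,1]-.367)<.035)&(P[...,2]>.03)&(P[...,2]<.085)
Q=P[m];print("head",len(Q),np.percentile(Q,[1,50,99],axis=0).round(4).tolist())
delta(env,[.3845,.372,.1155],83.4)
E
```

```text
time_s: 10.1
tool_pos: [0.3841, 0.3725, 0.1163]
tool_rot: [180.0, 0.1, 83.4]
force: [-0.6, -0.1, -0.2]
grip_width: 0.0362
now [0.3841 0.3725 0.1163] [1.80e+02 1.00e-01 8.34e+01] q [ -6.  20. -47. 109.  17.  58.  23.]
shift cm [-0.05  0.05  0.08] turn [0.001 0.001 0.001]
axis yaw -6.547829663318663
top slope x,y deg [ 3.56997015 -0.70641854] top z 0.07018319831706699 back end tool y mm [-53.44101072 -18.4958618 ] centre tool x -0.6897982247684595
head 379 [[0.3967, 0.3425, 0.0452], [0.4358, 0.3893, 0.0708], [0.4428, 0.3977, 0.0764]]
now [0.3841 0.3725 0.1163] [1.80e+02 1.00e-01 8.34e+01] q [ -6.  20. -47. 109.  17.  58.  23.]
shift cm [-0.05  0.04  0.08] turn [0.001 0.001 0.001]
```

Run:
```python
from cell import env,optics
from chk import *
def prof(o,c,cols,rows):
    R=Ro.from_euler('xyz',o["tool_rot"],degrees=True).as_matrix();H=np.array(c["hand_eye"])
    P,_=cloud(c);W=((P@H[:3,:3].T+H[:3,3])@R.T)+o["tool_pos"]
    T=P@H[:3,:3].T+H[:3,3]
    for v in rows: print(v,"tool y %.1f  z %.1f mm"%(np.median(T[v,cols,1])*1e3,np.median(W[v,cols,2])*1e3), end=" | ")
    print()
o=env.get_obs();c=optics.read_camera("wrist")
prof(o,c,slice(285,297),[215,225,240,260,280,300,320,340,385,392,398,404,410,414])
prof(o,c,slice(308,328),[215,225,240,260,280,300,385,392,398,404,410,414])
o,c,W=pickle.load(open("w1.pkl","rb"))
prof(o,c,slice(306,314),[168,172,180,190,200,210,220,230,240,250,262,270,280,290,298])
print(env.get_obs()["time_s"],env.get_obs()["tool_pos"])
```

```text
215 tool y -52.6  z 66.2 mm | 225 tool y -49.4  z 69.3 mm | 240 tool y -43.7  z 70.4 mm | 260 tool y -35.6  z 70.3 mm | 280 tool y -27.2  z 70.3 mm | 300 tool y -18.4  z 70.2 mm | 320 tool y -9.3  z 70.1 mm | 340 tool y 0.1  z 70.0 mm | 385 tool y 21.2  z 71.8 mm | 392 tool y 23.5  z 73.4 mm | 398 tool y 25.8  z 74.5 mm | 404 tool y 28.8  z 74.6 mm | 410 tool y 31.9  z 74.6 mm | 414 tool y 34.5  z 74.1 mm | 
215 tool y -52.7  z 66.6 mm | 225 tool y -49.5  z 69.8 mm | 240 tool y -43.7  z 70.3 mm | 260 tool y -35.5  z 70.1 mm | 280 tool y -27.2  z 70.4 mm | 300 tool y -18.5  z 70.4 mm | 385 tool y 21.1  z 71.9 mm | 392 tool y 23.6  z 73.3 mm | 398 tool y 25.7  z 74.5 mm | 404 tool y 28.9  z 74.5 mm | 410 tool y 31.9  z 74.7 mm | 414 tool y 33.8  z 74.9 mm | 
168 tool y -58.0  z 23.9 mm | 172 tool y -55.5  z 26.1 mm | 180 tool y -50.1  z 27.1 mm | 190 tool y -43.0  z 26.7 mm | 200 tool y -36.0  z 27.2 mm | 210 tool y -28.7  z 27.2 mm | 220 tool y -21.3  z 27.2 mm | 230 tool y -13.7  z 26.8 mm | 240 tool y -5.9  z 26.3 mm | 250 tool y 1.8  z 26.5 mm | 262 tool y 11.9  z 24.8 mm | 270 tool y 16.6  z 29.5 mm | 280 tool y 23.9  z 31.5 mm | 290 tool y 32.2  z 31.1 mm | 298 tool y 38.8  z 31.2 mm | 
10.25 [0.38414151 0.37249718 0.11630042]
```

The tilt reading came from the rounded back of the handle. The profile is level (handle top at 70.3 mm, head at 74.6 mm), so the scanner's middle is at z ≈ 58 mm with a yaw of -6.5°. I'll keep holding.

```bash
python3 -m creep '[[0,0,0,0,0,0,0.3],[0,0,0,0,0,0,0.3],[0,0,0,0,0,0,0.3],[0,0,0,0,0,0,0.3],[0,0,0,0,0,0,0.3],[0,0,0,0,0,0,0.3],[0,0,0,0,0,0,0.3],[0,0,0,0,0,0,0.3],[0,0,0,0,0,0,0.3],[0,0,0,0,0,0,0.3],[0,0,0,0,0,0,0.3],[0,0,0,0,0,0,0.3],[0,0,0,0,0,0,0.3],[0,0,0,0,0,0,0.3],[0,0,0,0,0,0,0.3],[0,0,0,0,0,0,0.3],[0,0,0,0,0,0,0.3],[0,0,0,0,0,0,0.3],[0,0,0,0,0,0,0.3],[0,0,0,0,0,0,0.3]]'
python3 -m creep '[[0,0,0,0,0,0,0.3],[0,0,0,0,0,0,0.3],[0,0,0,0,0,0,0.3],[0,0,0,0,0,0,0.3],[0,0,0,0,0,0,0.3]]'
```

```text
time_s: 12.25
tool_pos: [0.3842, 0.3725, 0.1163]
tool_rot: [180.0, 0.1, 83.4]
force: [0.8, -0.2, -0.4]
grip_width: 0.0357
time_s: 12.75
tool_pos: [0.3842, 0.3725, 0.1163]
tool_rot: [180.0, 0.1, 83.4]
force: [0.7, -0.1, -1.0]
grip_width: 0.0359
```

```bash
python3 -m creep '[[0,0,-2,0,0,0,0.3],[0,0,-3,0,0,0,0.3],[0,0,-3,0,0,0,0.3],[0,0,-3,0,0,0,0.3],[0,0,-1,0,0,0,0.3],[-2,0.5,0,0,0,0,0.3],[-3,1,0,0,0,0,0.3],[-3,1,0,0,0,0,0.3],[-3,1,0,0,0,0,0.3],[-3,1,0,0,0,0,0.3],[-3,1,0,0,0,0,0.3],[-3,1,0,0,0,0,0.3],[-3,1,0,0,0,0,0.3],[-3,1,0,0,0,0,0.3],[-3,1,0,0,0,0,0.3],[-2,1,0,0,0,0,0.3],[-1,0.5,0,0,0,0,0.3],[0,0,0,0,0,0,0.3]]'
python3 - <<'E'
from cell import env
from h import *
delta(env,[.49,.01,.10],83.4)
E
```

```text
time_s: 14.55
tool_pos: [0.4545, 0.0289, 0.231]
tool_rot: [-179.4, 0.3, 83.7]
force: [-0.4, -0.1, -0.8]
grip_width: 0.0362
now [0.4545 0.0289 0.231 ] [-179.4    0.3   83.7] q [ 25.  -2. -31. 113.  -1.  69.  78.]
shift cm [-1.42  3.88 13.06] turn [-0.011  0.005  0.005]
```

```bash
python3 -m creep '[[-0.7,0.5,3,-0.011,0.005,0.005,0.3],[-0.7,0.3,4,0,0,0,0.3],[0,0,4,0,0,0,0.3],[0,0,2,0,0,0,0.3],[0,0,0,0,0,0,0.3]]'
python3 - <<'E'
from cell import env
from h import *
delta(env,[.46,.01,.075],83.4)
E
```

```text
time_s: 15.05
tool_pos: [0.4609, 0.0209, 0.0975]
tool_rot: [179.8, -0.2, 83.8]
force: [-0.3, 0.4, -1.0]
grip_width: 0.036
now [0.4609 0.0209 0.0975] [179.8  -0.2  83.8] q [ 24.   9. -31. 120.   6.  52.  73.]
shift cm [-1.1   0.02  2.25] turn [ 0.003 -0.004  0.007]
```

```bash
python3 -m creep '[[0,0,1.2,0.003,-0.003,0.005,0.3],[0,0,0.7,0,0,0,0.3],[0,0,0.2,0,0,0,0.3],[0,0,0,0,0,0,0.3]]'
python3 - <<'E'
from cell import env
from h import *
delta(env,[.46,.018,.074],83.4);print(env.get_obs()["force"])
E
```

```text
time_s: 15.45
tool_pos: [0.4625, 0.0239, 0.0776]
tool_rot: [179.8, -0.1, 83.7]
force: [-0.1, -0.4, -0.6]
grip_width: 0.0361
now [0.4625 0.0239 0.0776] [ 1.798e+02 -1.000e-01  8.370e+01] q [ 23.  11. -31. 121.   7.  50.  71.]
shift cm [-0.61 -0.18  0.36] turn [ 0.003 -0.002  0.005]
[-0.05336224 -0.39983843 -0.59718773]
```

```bash
python3 -m creep '[[0,0,0.25,0.003,-0.002,0,0.3],[0,0,0.1,0,0,0,0.3],[0,0,0,0,0,0,0.3]]'; python3 -m creep '[[0,0,0.1,0,0,0,0.3],[0,0,0,0,0,0,0.3]]'
```

```text
time_s: 15.75
tool_pos: [0.464, 0.0238, 0.0755]
tool_rot: [179.8, 0.0, 83.7]
force: [-0.4, 0.5, -0.6]
grip_width: 0.0358
time_s: 15.95
tool_pos: [0.4643, 0.0236, 0.0748]
tool_rot: [179.7, 0.0, 83.7]
force: [-0.9, 0.4, -0.9]
grip_width: 0.0356
```

```bash
python3 -m creep '[[0,0,0.1,0.003,0,0,0.3],[0,0,0,0,0,0,0.3]]';python3 -m creep '[[0,0,0.1,0,0,0,0.3],[0,0,0,0,0,0,0.3]]'
```

```text
time_s: 16.15
tool_pos: [0.4644, 0.0235, 0.0739]
tool_rot: [179.9, 0.0, 83.7]
force: [-0.2, 0.5, -1.5]
grip_width: 0.0357
time_s: 16.35
tool_pos: [0.4645, 0.0235, 0.073]
tool_rot: [179.9, 0.0, 83.7]
force: [-0.3, -0.6, 0.7]
grip_width: 0.0363
```

```bash
python3 -m creep '[[0,0,0.05,0,0,0,0.3],[0,0,0,0,0,0,0.3],[0,0,0,0,0,0,0.5],[0,0,0,0,0,0,0.7],[0,0,0,0,0,0,1],[0,0,0,0,0,0,1],[0,0,0,0,0,0,1],[0,0,0,0,0,0,1],[0,0,0,0,0,0,1]]'
```

```text
time_s: 17.25
tool_pos: [0.4649, 0.0236, 0.0728]
tool_rot: [179.9, 0.0, 83.7]
force: [0.4, -0.3, 0.3]
grip_width: 0.0824
```

```bash
python3 -m creep '[[0,0,0,0,0,0,1],[0,0,-1,0,0,0,1],[0,0,-2,0,0,0,1],[0,0,-3,0,0,0,1],[0,0,-4,0,0,0,1],[0,0,-4,0,0,0,1],[0,0,-2,0,0,0,1],[0,0,0,0,0,0,1],[0,0,0,0,0,0,1]]'
python3 - <<'E'
from cell import env,optics
from chk import *
o=env.get_obs();c=optics.read_camera("wrist");cv2.imwrite("pics/end.png",c["frame"])
R=Ro.from_euler('xyz',o["tool_rot"],degrees=True).as_matrix();H=np.array(c["hand_eye"]);P,_=cloud(c);W=((P@H[:3,:3].T+H[:3,3])@R.T)+o["tool_pos"]
m=(c["z_map"]>0)&(W[...,2]>.02)&(W[...,2]<.06)&(abs(W[...,0]-.465)<.075)&(abs(W[...,1]-.02)<.04)
print(np.percentile(W[m][:,2],[5,50,95]),cv2.minAreaRect((W[m][:,:2]*1000).astype(np.float32)))
t=optics.read_camera("top");carton(t)
P,_=cloud(t);Z=P[...,2];m=np.zeros(Z.shape,bool);m[185:255,400:480]=1;m&=(Z>.06)&(Z<.1);print(cv2.minAreaRect((P[m][:,:2]*1000).astype(np.float32)))
print(env.get_obs()["time_s"])
E
```

```text
time_s: 18.15
tool_pos: [0.4637, 0.0247, 0.2427]
tool_rot: [179.8, 0.0, 83.8]
force: [-0.3, -0.0, -0.8]
grip_width: 0.0874
[0.02272017 0.02753535 0.03186588] ((463.90948486328125, 23.297237396240234), (52.73822021484375, 107.29210662841797), 83.40251159667969)
((590.4068603515625, 317.4694519042969), (205.3861083984375, 150.86752319335938), 83.33544921875)
((577.7102661132812, -253.54949951171875), (103.9610824584961, 122.44806671142578), 3.745042085647583)
18.25
```

View pics/end.png

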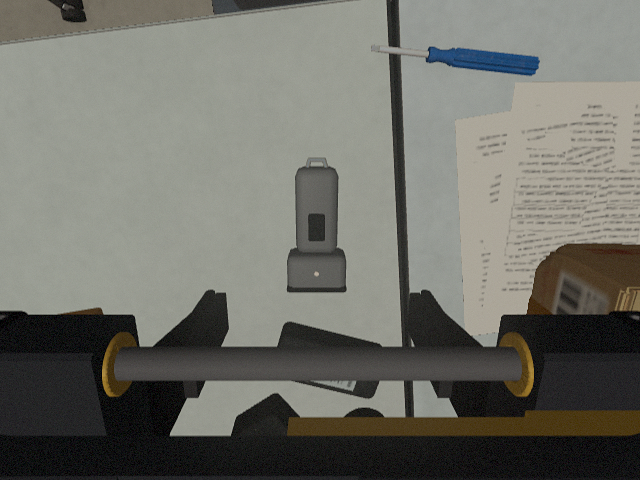

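The final view shows the scanner lying flat at (317,225), released and well clear of the open gripper. Both cartons are where they started. Handing in.

```bash
python3 -c "
from cell import order
print(order.sign_off())"
```

```text
the job is handed in; nothing more can be done
None
```

The job is done and handed in at about 18 s of the 61 s allowed; the sign-off gives no verdict.

- **Lamp:** I drew the arm back to about 0.42 m from the base before swinging past the ring lamp. Force readings stayed around 1 N, though I only read them at the end of each move.
- **Scan:** I gripped the scanner across its handle and pointed it at the middle of the large carton's front label. The window was about 8 cm off, with the beam 58 mm above the bench and square to the label within about half a degree. It held there for about 3.7 s with the position readings changing by less than 1 mm.
- **Laying down:** I set the scanner down near where it first lay, opened the gripper and rose 17 cm. The last check showed it flat, with its top at 28–32 mm, and nothing touching it.
- **Cartons:** Top-camera measurements before and after agree within 0.2 mm and 0.1° for both, so neither shifted. The small carton's label was never scanned.

**Checks that disagreed:**
- The first fit of the scanner's tilt in the grip showed about 3°. I traced this to the rounded back of the handle, and a profile along the scanner showed it level.
- The top and wrist cameras differed by about 3 mm on where the scanner first lay. I used a point between the two, and the grip was good.

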